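Thread the spindle through the label-roll holder

TASK

A roll of labels already lies in the inclined holder. Take the orange-knobbed spindle out of its grey parking block and thread it through the holder's upper arm, the core of the roll and the lower plate, until its black collar sits fully home on the upper arm; then let go. Leave the bottle, the tape and the stray cap where they are.

Things in the scene. Friction and masses are not known exactly. Their poses are not given: they have to be found in the camera images.
- holder: label-roll holder, fixed to the bench: grey foot 130 x 104 x 10 mm with four steel stand-offs carrying the inclined aluminium fork. Origin: centre of the foot's underside, on the bench; z up. Its x axis (level) points the way opposite to the fork's lean
- fork: inclined aluminium fork fixed on the holder; origin 60 mm above the holder's, at the centre of the lower hole's mouth, on the upper face of the lower plate. z: common axis of all holes, pointing up, leaning 30 degrees from vertical to the holder's -x side (near and left as seen from the robot); x: uphill along the plate; y: level. Lower plate 100 x 92 x 8 mm (z -8 to 0), through hole 20 mm, 2 mm chamfer
- upper_hole (a point): centre of the upper arm's hole (20 mm, through, 2 mm chamfer, blue ring round it) on the arm's upper face, 64 mm up the common axis from the fork's origin; axes as the fork's, z out of the hole. The arm is 8 mm thick (fork z 56 to 64), 52 mm wide in y, from fork x -28 to +54 mm, joined to the lower plate by a spine at x 46 to 54 mm
- roll_center (a point): centre of the plain white label roll (loose, about 80 g), 68 mm outside, 46 mm thick, with a bore of about 24 mm through its cardboard core; z along the bore. It lies on the lower plate between four black pegs 10 mm high, with 1 to 2 mm of play, its bore in line with the holes
- rest: grey parking block fixed to the bench: 54 mm square, 50 mm high, on a 74 mm square foot 6 mm high, with an upright hole of 18.5 mm, 45 mm deep, chamfered. Origin: centre of its underside, z up
- spindle_grip (a point): centre of the spindle's orange knob, 26 mm in diameter and 42 mm long: grip it across this. z along the spindle from nose to knob. This point is 22 mm from the black collar's upper face, 27 mm from its lower face (which seats on the upper arm), 119 mm from the nose's end and 21 mm below the knob's top
- spindle_tip (a point): centre of the end of the spindle's nose, axes as spindle_grip; when the collar is home it is 28 mm beyond the lower plate's upper face
- spindle: the round spindle (loose, about 90 g); origin at its nose's end, z to the knob. Steel shaft 16 mm in diameter, 92 mm long, nose tapering to 9 mm over the last 10 mm; then a black collar 34 mm in diameter, 5 mm thick, then the knob. At the start it stands upright in the parking block, nose 5 mm above the bench, with about 1 mm of play
- label_roll: the label roll; origin in the centre of its lower face, z along the bore
- bottle: bystander: filled bottle with yellow cap, upright, 54 mm in diameter and 166 mm high; origin in the centre of its underside
- tape: bystander: roll of masking tape lying flat, 100 mm across, 25 mm high; origin in the centre of its underside
- stray_cap: bystander: yellow bottle cap, 29 mm across, 17 mm high; origin in the centre of its underside

How it is judged:
By the outcome, as a careful person would: the job done as asked, in the order asked, and still so for the second after the job is handed in, with the robot touching nothing.
It also fails if it takes over 48 s, if anything falls off the work surface, if the arm or the gripper's body presses on something with over 40 N, if the wrist force passes 120 N, or if a joint passes its speed limit or range.

ROBOT

A 6-joint arm with a two-finger parallel gripper is mounted at the origin on a cart in front of the work surface, level with it; the furniture and walls round the work are solid. World frame = base frame: x ahead of the robot, y to its left, z up, the work surface at z = 0. Lengths are in m, angles in rad, forces in N, time in s.
With the tool pointing down it reaches from about 0.275 to 0.85 m from the base axis. Payload 19 kg.
Tool frame: the origin (TCP) lies midway between the tips of the shut fingers; the grasp point (between the pads) lies hold_point_z behind it (hold_point_z is the distance from the TCP to the grasp point, in m); z points along the fingers, x is the direction in which the jaws open and shut, and the axes are right-handed (so a half turn about z gives the same grasp; the last joint's range is limited). The gripper opens to 85 mm and grips with 20 to 120 N. Pads are 22 mm wide; open, the fingers measure 114 mm over their backs; the gripper's body (76 mm by 85 mm) begins 54 mm behind the grasp point. The pads swing forward as they close: fully open they stand 13 mm farther back than shut.
Start: joints at [1.113, 0.15, 1.437, -0, 1.554, -0.134], TCP at [0.183, 0.545, 0.231] pointing down, gripper open.
Joint ranges: [-2.8, 2.8], [-0.68, 2.1], [0.12, 2.68], [-1.39, 4.53], [0.16, 2.79], [-2.81, 2.81]. Speed limits (rad/s): [1.89, 1.89, 2.22, 3.01, 3.01, 3.01].

INTERFACE

Orientations are given as a unit quaternion [w, x, y, z].
In Python, from workcell import movep, line_to, movej, command_gripper, dwell, inverse_kinematics, state, capture, camera_model, MotionError, finish_job, hold_point_z gives the robot as it stands. The module is installed in compiled form; this text tells all that it offers. Calls block until the motion is done:
- movep(position, orientation): joint-space move of the TCP to a pose.
- line_to(position, attitude=None, v=0.15, until_force=None): straight line of the TCP; attitude=None keeps the orientation; v is the mean speed in m/s. With until_force (N) it stops when the force on the tool has changed by that much, and returns True; else False.
- movej(angles): joint-space move.
- command_gripper(opening, grasp_force=None): finger opening in m; grasp_force is the grip in N (None keeps the last); returns when the fingers have stopped.
- dwell(seconds).
- inverse_kinematics(position, orientation): joint angles nearest the present ones, or None.
- state(): the state.
- capture(name): name is "scene" or "side" or "wrist"; returns (picture, depth): 420x560x3 uint8, red, green, blue; 420x560 float32, m along the optical axis (not along the pixel's ray), 0 where there is no reading.
- camera_model(name): a dict with "mtx" (3x3 intrinsics, pixels), "R" (3x3) and "t" (3): a world point X has camera coordinates R X + t. Camera axes: x right, y down, z forward; pixel columns grow to the right and rows downward; lengths in m; the calibration is good to about 2 mm. A picture is of the moment at which its call begins: read the wrist's pose just before it. camera_model takes no time and is no camera call; for the wrist camera it gives the pose at the moment of the call.
A pose or a line that the arm cannot do raises MotionError and nothing moves.
- finish_job(): hands the job in, once; it reports no verdict.
The state is a dict: "time_s": time; "qpos": joint angles; "joint_vel": joint speeds; "tau": joint torques, N m; "tcp_pos": TCP position; "ee_rot": TCP orientation; "wrist_force": force on the tool from outside, world axes, zero at the start; "wrist_torque": the same for the moment, N m; "opening": finger opening in m.
Only numpy, scipy, OpenCV 4.12 (cv2) and the standard library are available. Lean on these libraries where they do the work, as an engineer would, in place of code of your own. Each camera call takes 0.05 s, during which the arm holds its last target.

## Working session

There is one attempt and no reset: what is moved stays moved. The work goes in short steps, each a Python script; the robot and the scene stay as the last script left them, time stands still between calls to the robot, and variables do not carry over. Pictures are saved under pics/ and viewed, and the job is handed in when it is done.

```bash
mkdir -p pics
cat > h.py <<'E'
import numpy as np, cv2
from workcell import *
def snap(n,f):
    cm=camera_model(n); p,d=capture(n); cv2.imwrite(f'pics/{f}.png',cv2.cvtColor(p,cv2.COLOR_RGB2BGR)); np.savez(f'pics/{f}.npz',p=p,d=d,**{k:np.array(cm[k]) for k in('mtx','R','t')})
def load(f):
    z=np.load(f'pics/{f}.npz'); return z
def cloud(z):
    d=z['d']; v,u=np.mgrid[:d.shape[0],:d.shape[1]]; K=z['mtx']
    c=np.stack([(u-K[0,2])/K[0,0]*d,(v-K[1,2])/K[1,1]*d,d],-1)
    return (c-z['t'])@z['R']
E
python3 - <<'E'
from h import *
for n in('scene','side','wrist'): snap(n,n+'0')
print(state(),hold_point_z)
for n in('scene','side'): c=camera_model(n);print(n,-np.array(c['R']).T@c['t'])
E
```

```text
{'time_s': 0.15, 'qpos': array([ 1.11298826e+00,  1.50885499e-01,  1.43785234e+00,  3.48235344e-06,
        1.55379170e+00, -1.34015958e-01]), 'joint_vel': array([ 0.00022293, -0.00249346, -0.00177305, -0.00123345,  0.00038099,
       -0.00046997]), 'tau': array([ 3.33681033e-03, -7.13382769e+01, -5.71041405e+01, -1.89435950e-04,
        7.10662978e-03,  2.76046740e-05]), 'tcp_pos': array([0.18288996, 0.54494795, 0.23082166]), 'ee_rot': array([ 2.18713194e-04,  8.11838550e-01,  5.83881794e-01, -4.14255703e-04]), 'wrist_force': array([-0.6244747 ,  0.04446992, -0.34865097]), 'wrist_torque': array([-0.01385224, -0.04811133, -0.00171275]), 'opening': 0.08557669927108262} 0.0187
scene [0.14862862 0.38668789 0.7343265 ]
side [ 0.35913349 -0.77948995  0.66371968]
```

View pics/scene0.png

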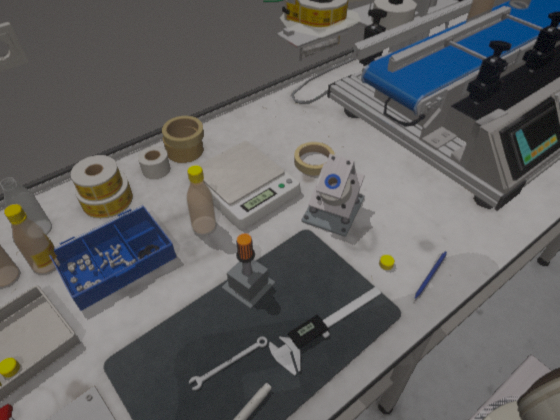

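View pics/side0.png

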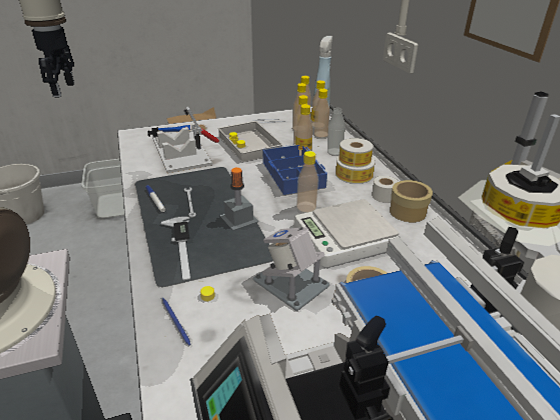

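View pics/wrist0.png

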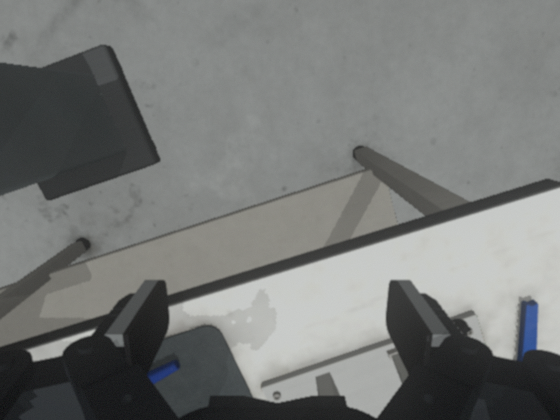

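The scene view shows the knob at (245,247), the parking block at (249,283), the blue ring at (333,181) and the holder foot around (333,212). In the side view the knob is at (237,178) and the ring near (281,233). Next I'll measure these.

Run:
```python
from h import *
for n,kb,rb in(('scene0',(225,225,265,265),(318,168,350,195)),('side0',(222,160,252,195),(265,222,300,248))):
    z=load(n);p=z['p'];hsv=cv2.cvtColor(p,cv2.COLOR_RGB2HSV);P=cloud(z)
    def m(box,lo,hi):
        k=cv2.inRange(hsv,lo,hi)>0;b=np.zeros_like(k);b[box[1]:box[3],box[0]:box[2]]=1;return k&b&(z['d']>0)
    k=m(kb,(3,130,60),(18,255,255));r=m(rb,(100,100,40),(130,255,255))
    for nm,a in(('knob',k),('ring',r)):
        v,u=np.where(a);print(n,nm,a.sum(),u.min(),u.max(),v.min(),v.max(),'med',np.median(P[a],0).round(4),'mean',P[a].mean(0).round(4),'min',P[a].min(0).round(3),P[a].max(0).round(3))
    s=p[150:300,200:380] if n=='scene0' else p[150:320,200:380]
    cv2.imwrite(f'pics/{n}z.png',cv2.cvtColor(cv2.resize(s,None,fx=3.3,fy=3.3,interpolation=cv2.INTER_CUBIC),cv2.COLOR_RGB2BGR))
```

```text
scene0 knob 288 237 251 234 259 med [0.5539 0.1523 0.1405] mean [0.5558 0.1519 0.1334] min [0.547 0.138 0.102] [0.572 0.162 0.148]
scene0 ring 111 325 340 174 188 med [ 0.5937 -0.0866  0.1142] mean [ 0.5939 -0.0865  0.1146] min [ 0.58  -0.104  0.077] [ 0.623 -0.072  0.123]
side0 knob 163 231 242 167 186 med [0.5592 0.1366 0.1306] mean [0.5598 0.1401 0.1278] min [ 0.548  0.13  -0.003] [0.622 0.424 0.146]
side0 ring 28 274 287 230 236 med [ 0.5963 -0.0895  0.1166] mean [ 0.5945 -0.0893  0.1161] min [ 0.58  -0.102  0.106] [ 0.608 -0.074  0.123]
```

View pics/scene0z.png

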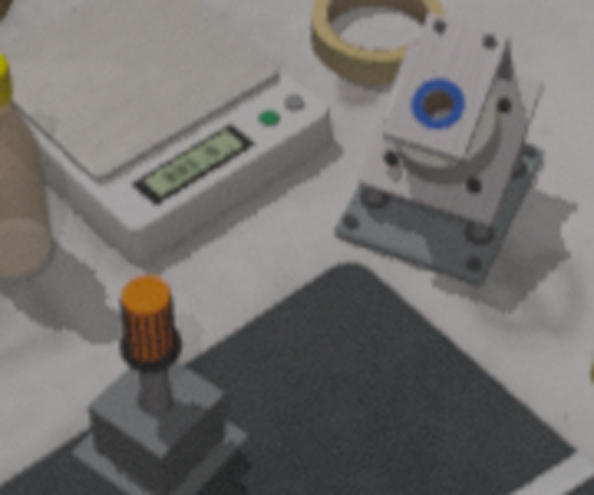

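View pics/side0z.png

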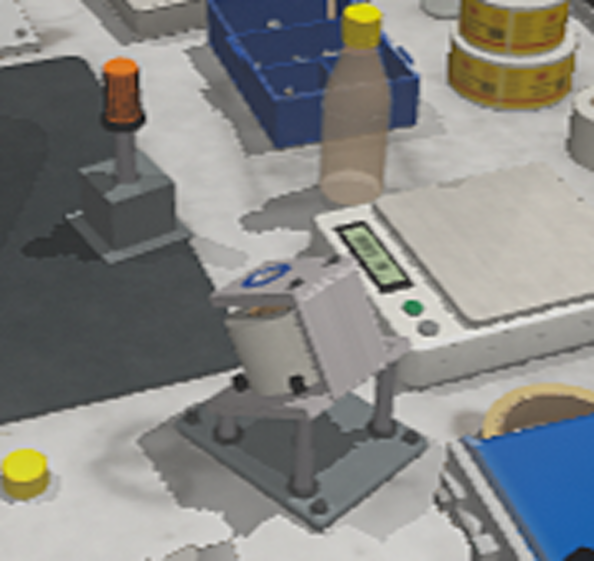

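Run:
```python
from h import *
from scipy.spatial.transform import Rotation as Ro
z=load('wrist0');s=state();q=s['ee_rot'];R=Ro.from_quat(q[[1,2,3,0]]).as_matrix()
C=-z['R'].T@z['t'];print('cam in tool',R.T@(C-s['tcp_pos']),'\nfwd',R.T@z['R'].T, z['mtx'])
z=load('scene0');P=cloud(z)
for u,v in((200,222),(196,175),(300,200),(318,158),(387,261),(245,240),(232,203),(249,270)): print(u,v,P[v,u].round(3))
# plane of upper arm
m=np.zeros((420,560),np.uint8);
pts=np.array([(395,85),(430,35),(490,60),(495,90),(462,140),(395,140)])/3.3+[200,150]
cv2.fillPoly(m,[pts.astype(np.int32)],1);A=P[(m>0)&(z['d']>0)];
for i in range(4):
    c=A.mean(0);n=np.linalg.svd(A-c)[2][2];r=(A-c)@n;A=A[abs(r)<2*r.std()+5e-4]
print('arm normal',n*np.sign(n[2]),c,len(A),r.std())
```

```text
cam in tool [ 4.19396826e-05 -7.30366521e-02 -1.42421433e-01] 
fwd [[ 9.99999981e-01  1.29315469e-04  1.46725430e-04]
 [-1.66754694e-04  9.55756519e-01  2.94158885e-01]
 [-1.02194492e-04 -2.94158904e-01  9.55756522e-01]] [[374.07465526   0.         277.09515819]
 [  0.         374.07465526 214.01541415]
 [  0.           0.           1.        ]]
200 222 [0.719 0.155 0.048]
196 175 [0.731 0.139 0.16 ]
300 200 [ 0.676 -0.075 -0.   ]
318 158 [ 0.759 -0.201  0.001]
387 261 [ 0.43  -0.093  0.017]
245 240 [0.558 0.148 0.144]
232 203 [0.732 0.069 0.037]
249 270 [0.554 0.149 0.06 ]
arm normal [-0.23108471  0.44446286  0.86547826] [ 0.59771888 -0.09195689  0.11881874] 667 0.0015750675215069356
```

```bash
cat >> h.py <<'E'
from scipy.spatial.transform import Rotation as Ro
def quat(z,x):
    z=np.array(z,float);z/=np.linalg.norm(z);x=np.array(x,float);x=x-z*(x@z);x/=np.linalg.norm(x)
    q=Ro.from_matrix(np.stack([x,np.cross(z,x),z],1)).as_quat();return q[[3,0,1,2]]
def fk(yaw): # fork frame axes, yaw of holder x
    h=np.array([np.cos(yaw),np.sin(yaw),0]);n=-.5*h+np.array([0,0,np.cos(np.pi/6)]);y=np.array([-h[1],h[0],0]);return np.cross(y,n),y,n
E
python3 - <<'E'
from h import *
x,y,n=fk(np.arctan2(-.444,.231));H=np.array([.594,-.0866,.1146]);K=np.array([.5575,.1475,.124])
print(x,y,n)
for s in(1,-1):
  for sw in (y,x):
    for nm,p,z in(('view',H+.15*n,-n),('ins',H+.11*n,-n),('end',H+.012*n,-n),('gr',K+[0,0,-.015],[0,0,-1]),('grv',K+[0,0,.12],[0,0,-1])):
        q=inverse_kinematics(p,quat(z,s*sw));print(s,nm,p.round(3),None if q is None else np.round(q,2))
E
```

```text
[ 0.39970663 -0.76826728  0.5       ] [0.88711864 0.46154146 0.        ] [-0.23077073  0.44355932  0.8660254 ]
1 view [ 0.559 -0.02   0.245] [ 0.09  0.01  1.65 -0.5   1.3  -0.29]
1 ins [ 0.569 -0.038  0.21 ] [ 0.06  0.04  1.69 -0.51  1.22 -0.29]
1 end [ 0.591 -0.081  0.125] [-0.03  0.14  1.76 -0.53  1.03 -0.28]
1 gr [0.558 0.148 0.109] [ 0.13  0.22  1.6  -0.    1.31 -0.35]
1 grv [0.558 0.148 0.244] [ 0.13  0.15  1.41 -0.    1.58 -0.35]
1 view [ 0.559 -0.02   0.245] [ 0.09  0.01  1.65 -0.5   1.3   1.28]
1 ins [ 0.569 -0.038  0.21 ] [ 0.06  0.04  1.69 -0.51  1.22  1.28]
1 end [ 0.591 -0.081  0.125] [-0.03  0.14  1.76 -0.53  1.03  1.29]
1 gr [0.558 0.148 0.109] [ 0.13  0.22  1.6  -0.    1.31  1.22]
1 grv [0.558 0.148 0.244] [ 0.13  0.15  1.41 -0.    1.58  1.22]
-1 view [ 0.559 -0.02   0.245] None
-1 ins [ 0.569 -0.038  0.21 ] None
-1 end [ 0.591 -0.081  0.125] None
-1 gr [0.558 0.148 0.109] [ 0.13  0.22  1.6  -0.    1.31  2.79]
-1 grv [0.558 0.148 0.244] [ 0.13  0.15  1.41 -0.    1.58  2.79]
-1 view [ 0.559 -0.02   0.245] [ 0.09  0.01  1.65 -0.5   1.3  -1.87]
-1 ins [ 0.569 -0.038  0.21 ] [ 0.06  0.04  1.69 -0.51  1.22 -1.86]
-1 end [ 0.591 -0.081  0.125] [-0.03  0.14  1.76 -0.53  1.03 -1.85]
-1 gr [0.558 0.148 0.109] [ 0.13  0.22  1.6  -0.    1.31 -1.93]
-1 grv [0.558 0.148 0.244] [ 0.13  0.15  1.41 -0.    1.58 -1.93]
```

Run:
```python
from h import *
x,y,n=fk(np.arctan2(-.444,.231));H=np.array([.594,-.0866,.1146])
movep(H+.15*n,quat(-n,y)); snap('wrist','w1'); print(state()['time_s'])
K=np.array([.5575,.1475,.124]);movep(K+[0,0,.14],quat([0,0,-1],y)); snap('wrist','w2'); print(state()['time_s'])
```

```text
2.5833
3.3167
```

View pics/w1.png

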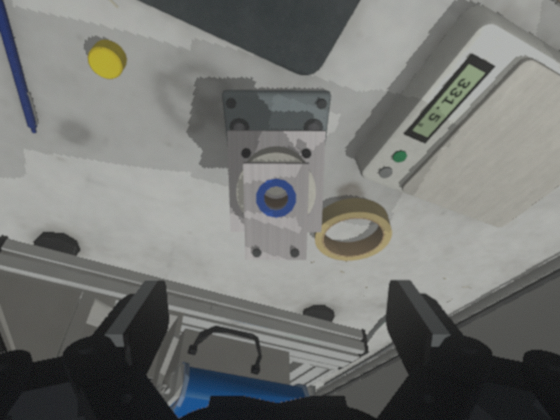

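View pics/w2.png

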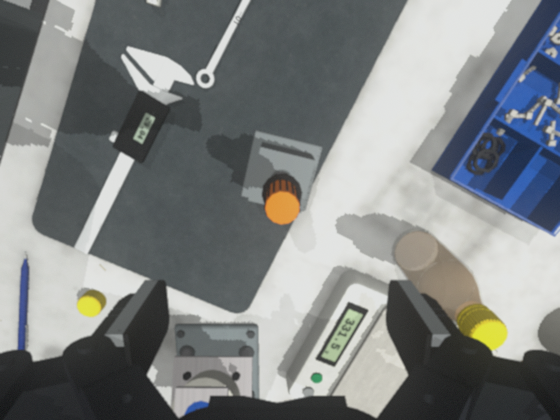

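w1 shows the ring at (276,197), with the arm's edges almost parallel to the image columns. w2 shows the knob's top face at (282,207) on the block at about (282,175). Next I'll cast rays for both.

Run:
```python
from h import *
def ray(z,u,v):
    d=np.linalg.inv(z['mtx'])@[u,v,1];return -z['R'].T@z['t'],z['R'].T@d
def onz(z,u,v,h):
    C,d=ray(z,u,v);return C+d*(h-C[2])/d[2]
def hull(z,lo,hi,box):
    k=cv2.inRange(cv2.cvtColor(z['p'],cv2.COLOR_RGB2HSV),lo,hi);b=np.zeros_like(k);b[box[1]:box[3],box[0]:box[2]]=255;k&=b
    c=max(cv2.findContours(k,cv2.RETR_EXTERNAL,cv2.CHAIN_APPROX_NONE)[0],key=cv2.contourArea);return cv2.fitEllipse(cv2.convexHull(c))
hz=.060+.064*np.cos(np.pi/6)
for f,b in(('w1',(230,150,330,240)),('scene0',(318,168,350,195)),('side0',(265,222,300,248))):
    z=load(f);e=hull(z,(100,100,40),(130,255,255),b);print(f,'ring',np.round(e[0],1),np.round(e[1],1),onz(z,*e[0],hz).round(4))
z=load('w1');P=cloud(z);e=hull(z,(100,100,40),(130,255,255),(230,150,330,240))
m=np.zeros((420,560),np.uint8);cv2.fillPoly(m,[np.array([(248,168),(303,168),(303,252),(250,252)])],1);A=P[(m>0)&(z['d']>0)]
for i in range(6):
    c=A.mean(0);n=np.linalg.svd(A-c)[2][2];r=(A-c)@n;A=A[abs(r)<2*r.std()+3e-4]
n*=np.sign(n[2]);C,d=ray(z,*e[0]);print('normal',n.round(4),'tilt',np.degrees(np.arccos(n[2])),'yaw',np.degrees(np.arctan2(-n[1],-n[0])),'ring on plane',(C+d*((c-C)@n)/(d@n)).round(4),len(A),r.std())
# foot edge dir via Canny lines: print lines near fork
g=cv2.cvtColor(z['p'],cv2.COLOR_RGB2GRAY);L=cv2.createLineSegmentDetector().detect(g)[0][:,0]
for l in L:
    if 215<min(l[0],l[2]) and max(l[0],l[2])<335 and 80<min(l[1],l[3]) and max(l[1],l[3])<265 and np.hypot(l[2]-l[0],l[3]-l[1])>30:
        print(l.round(1))
z=load('w2');P=cloud(z)
hsv=cv2.cvtColor(z['p'],cv2.COLOR_RGB2HSV);k=(cv2.inRange(hsv,(3,130,60),(20,255,255))>0);k[:150]=0;k[240:]=0;k[:,:250]=0;k[:,320:]=0
kt=k&(P[...,2]>.1425)&(P[...,2]<.149);v,u=np.where(kt);print('top px',u.min(),u.max(),v.min(),v.max(),P[kt].mean(0).round(4),'z',P[kt][:,2].std())
e=cv2.minEnclosingCircle(np.stack([u,v],1).astype(np.float32));print(e,onz(z,*e[0],.145).round(4), 'ext mid',onz(z,(u.min()+u.max())/2,(v.min()+v.max())/2,.145).round(4))
bl=(P[...,2]>.0535)&(P[...,2]<.0595);bl[:130]=0;bl[260:]=0;bl[:,:230]=0;bl[:,340:]=0
v,u=np.where(bl);print('block',bl.sum(),P[bl].min(0).round(4),P[bl].max(0).round(4))
z=load('scene0');P=cloud(z);print(np.median(P[236:242,242:250].reshape(-1,3),0))
```

```text
w1 ring [275.6 197.6] [37.5 38.9] [ 0.5953 -0.0874  0.1154]
scene0 ring [332.4 181.1] [14.1 15.2] [ 0.5935 -0.0861  0.1154]
side0 ring [280.4 233.1] [ 3.9 14.2] [ 0.5936 -0.0884  0.1154]
normal [-0.8794 -0.4758  0.0171] tilt 89.0224882170335 yaw 28.41899837203546 ring on plane [ 0.5794 -0.0567  0.1505] 4643 0.012975976014640242
[324.4 130.7 226.9 130.3]
[306.9 163.9 243.1 163.2]
[229.7 213.  227.4 168.2]
[224.4  87.8 329.4  88.5]
[297.1 155.1 264.5 151.6]
[254.4 159.8 296.9 160.1]
[273.1 110.6 305.6 110.8]
[305.6  93.8 258.1  93. ]
[308.3 173.1 307.2 210.6]
[224.9 131.8 221.   93.1]
top px 265 299 191 223 [0.5626 0.1475 0.1448] z 0.000712760609975822
((282.26898193359375, 207.7006072998047), 17.37887191772461) [0.563  0.1474 0.145 ] ext mid [0.5625 0.1477 0.145 ]Traceback (most recent call last):
  File "<stdin>", line 27, in <module>
    return umr_minimum(a, axis, None, out, keepdims, initial, where)
ValueError: zero-size array to reduction operation minimum which has no identity
```

```bash
python3 - <<'E'
from h import *
def onz(z,u,v,h):
    d=z['R'].T@(np.linalg.inv(z['mtx'])@[u,v,1]);C=-z['R'].T@z['t'];return C+d*(h-C[2])/d[2]
z=load('w1')
for nm,a,b,h in(('foot',(329.4,88.5),(224.4,87.8),.01),('plate',(324.4,130.7),(226.9,130.3),.035),('arm',(306.9,163.9),(243.1,163.2),.1)):
    A=onz(z,*a,h);B=onz(z,*b,h);d=A-B;print(nm,A.round(4),B.round(4),np.linalg.norm(d),np.degrees(np.arctan2(d[1],d[0]))-90)
P=cloud(z);m=np.zeros((420,560),np.uint8);cv2.fillPoly(m,[np.array([(248,168),(303,168),(303,252),(250,252)])],1)
q=P[(m>0)&(z['d']>0)];print('z pct',np.percentile(q[:,2],[0,5,25,50,75,95,100]).round(3))
G=np.c_[q[:,:2]-q[:,:2].mean(0),np.ones(len(q))]
w=np.ones(len(q),bool)
for i in range(8):
    s=np.linalg.lstsq(G[w],q[w,2],rcond=None)[0];r=q[:,2]-G@s;w=abs(r-np.median(r))<max(.003,1.5*np.median(abs(r-np.median(r))))
print('slope',np.degrees(np.arctan(np.hypot(*s[:2]))),'yaw',np.degrees(np.arctan2(s[1],s[0])),w.sum(),r[w].std())
print('cams tops');
z=load('scene0');P=cloud(z);hsv=cv2.cvtColor(z['p'],cv2.COLOR_RGB2HSV);k=(cv2.inRange(hsv,(3,130,60),(20,255,255))>0);k[:225]=0;k[265:]=0;k[:,:225]=0;k[:,265:]=0
kt=k&(P[...,2]>.1425);v,u=np.where(kt);print(u.min(),u.max(),v.min(),v.max(),onz(z,(u.min()+u.max())/2,(v.min()+v.max())/2,.145))
z=load('w2');P=cloud(z)
for u,v in((262,140),(315,150),(305,160),(262,160),(252,150),(300,205),(318,148)): print(u,v,P[v,u].round(4))
print(state()['time_s'],state()['tcp_pos'])
E
python3 - <<'E'
import cv2
p=cv2.imread('pics/w2.png')[120:240,220:340];cv2.imwrite('pics/w2z.png',cv2.resize(p,None,fx=5,fy=5,interpolation=cv2.INTER_CUBIC))
E
```

```text
foot [ 0.6219 -0.0312  0.01  ] [ 0.5356 -0.0755  0.01  ] 0.09696746795912167 -62.86365631058695
plate [ 0.6317 -0.0588  0.035 ] [ 0.5506 -0.1006  0.035 ] 0.09116389754136922 -62.73094202111888
arm [ 0.607  -0.0563  0.1   ] [ 0.562 -0.079  0.1  ] 0.05038828107536937 -63.259605507403236
z pct [0.062 0.074 0.109 0.12  0.129 0.137 0.141]
slope 29.88532250314251 yaw -62.78725293190077 4178 0.0008395575327507155
cams tops
237 251 234 245 [0.5588462  0.14954258 0.145     ]
262 140 [0.5298 0.1682 0.0062]
315 150 [0.5844 0.1848 0.0067]
305 160 [0.5742 0.1751 0.0488]
262 160 [0.5377 0.1564 0.0503]
252 150 [0.5251 0.1539 0.0057]
300 205 [0.5741 0.1542 0.141 ]
318 148 [0.5861 0.1882 0.0071]
3.3167 [0.55721356 0.14668703 0.26326914]
```

View pics/w2z.png

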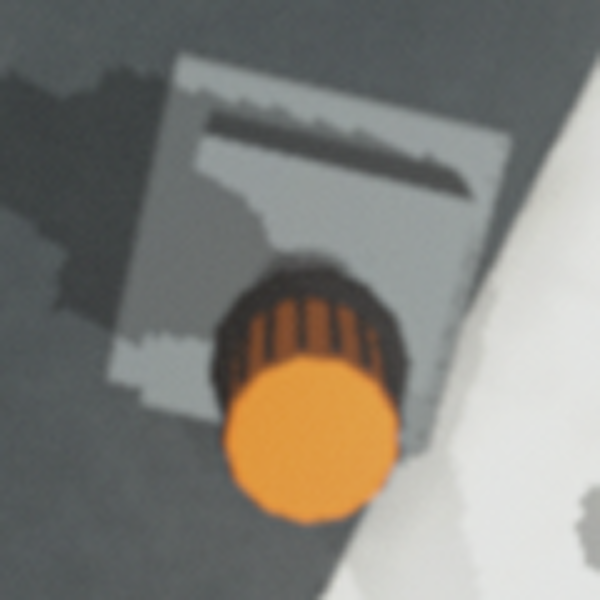

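Run:
```python
from h import *
def onz(z,u,v,h):
    d=z['R'].T@(np.linalg.inv(z['mtx'])@[u,v,1]);C=-z['R'].T@z['t'];return C+d*(h-C[2])/d[2]
dwell(.2);snap('wrist','w3');print(state()['tcp_pos'])
z=load('w3');P=cloud(z);hsv=cv2.cvtColor(z['p'],cv2.COLOR_RGB2HSV);k=(cv2.inRange(hsv,(3,130,60),(20,255,255))>0);k[:150]=0;k[240:]=0;k[:,:250]=0;k[:,320:]=0
kt=k&(P[...,2]>.142)&(P[...,2]<.149);v,u=np.where(kt);print(u.min(),u.max(),v.min(),v.max(),onz(z,(u.min()+u.max())/2,(v.min()+v.max())/2,.145))
# foot of block by depth mask
f=(P[...,2]>.0035)&(abs(P[...,0]-.56)<.07)&(abs(P[...,1]-.15)<.07);
c=max(cv2.findContours(f.astype(np.uint8),cv2.RETR_EXTERNAL,cv2.CHAIN_APPROX_NONE)[0],key=cv2.contourArea);print(cv2.minAreaRect(c))
b=f&(P[...,2]>.046)&(P[...,2]<.053);X=P[b][:,:2].astype(np.float32)*1000;print('blocktop',len(X),cv2.minAreaRect(X))
z=load('side0');hsv=cv2.cvtColor(z['p'],cv2.COLOR_RGB2HSV);k=(cv2.inRange(hsv,(3,130,60),(18,255,255))>0);k[:160]=0;k[195:]=0;k[:,:222]=0;k[:,252:]=0
v,u=np.where(k);print('side top',onz(z,u.mean(),v.mean(),.124))
```

```text
[0.55725972 0.14712153 0.26389414]
265 299 191 224 [0.56255567 0.14767007 0.145     ]
((279.5, 349.5), (139.0, 559.0), 90.0)
blocktop 1854 ((563.4554443359375, 146.98907470703125), (54.1693115234375, 54.12027359008789), 13.794984817504883)
side top [0.56118214 0.14665387 0.124     ]
```

```bash
cat >> h.py <<'E'
X,Y,N=fk(np.radians(-62.8));H=np.array([.595,-.0872,.1154]);QV=quat([0,0,-1],Y);QI=quat(-N,Y)
E
python3 - <<'E'
from h import *
K=[.5622,.1475]
line_to([*K,.155],QV,v=.12); line_to([*K,.107],v=.08); dwell(.2)
f0=state()['wrist_force'];command_gripper(.02,60);dwell(.2);s=state();print(s['opening'],s['wrist_force']-f0,s['tcp_pos'],s['time_s'])
snap('scene','s1')
E
python3 - <<'E'
import cv2
p=cv2.imread('pics/s1.png')[140:310,160:380];cv2.imwrite('pics/s1z.png',cv2.resize(p,None,fx=3.4,fy=3.4,interpolation=cv2.INTER_CUBIC))
E
```

```text
0.024745456449422974 [-3.05710854 -1.79583319  4.19923479] [0.56219195 0.14745713 0.10716352] 6.3583
```

View pics/s1z.png

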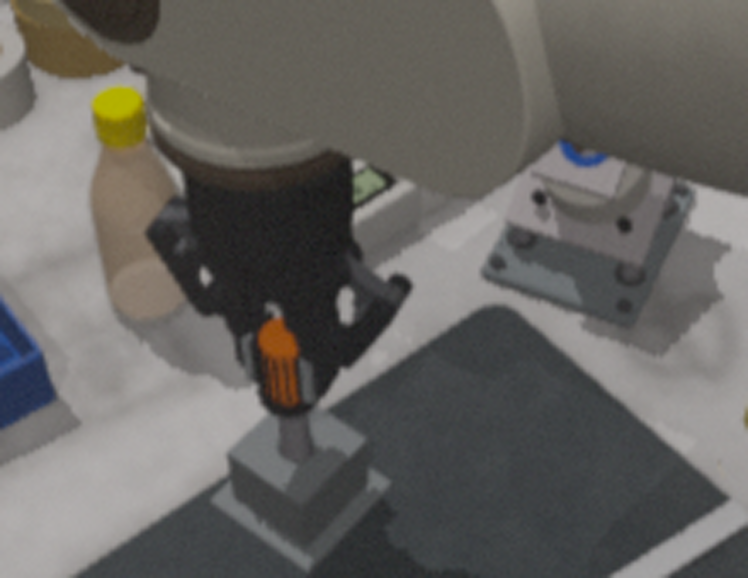

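The picture shows the knob held between the pads, with the shaft still in the block. I'll lift it, tilt it over the holder, and check the nose against the ring.

```bash
python3 - <<'E'
from h import *
line_to([.5622,.1475,.225],v=.12);s=state();print(s['opening'],s['wrist_force'],s['time_s'])
line_to(H+.16*N,QI,v=.12);dwell(.2);s=state();print(s['opening'],s['wrist_force'],s['time_s'],s['tcp_pos']-(H+.16*N))
for n in('scene','side','wrist'):snap(n,n+'2')
E
python3 - <<'E'
import cv2
for f in('scene2','side2'):
    p=cv2.imread(f'pics/{f}.png')[130:310,200:400];cv2.imwrite(f'pics/{f}z.png',cv2.resize(p,None,fx=3.3,fy=3.3,interpolation=cv2.INTER_CUBIC))
E
```

```text
0.02485655415822478 [ 0.10362351 -0.00355088 -0.89568472] 7.5417
0.02456755488931287 [-0.02143014 -0.41494888 -1.21692039] 9.275 [ 7.93415811e-05  9.91659739e-05 -6.04590102e-05]
```

View pics/scene2z.png

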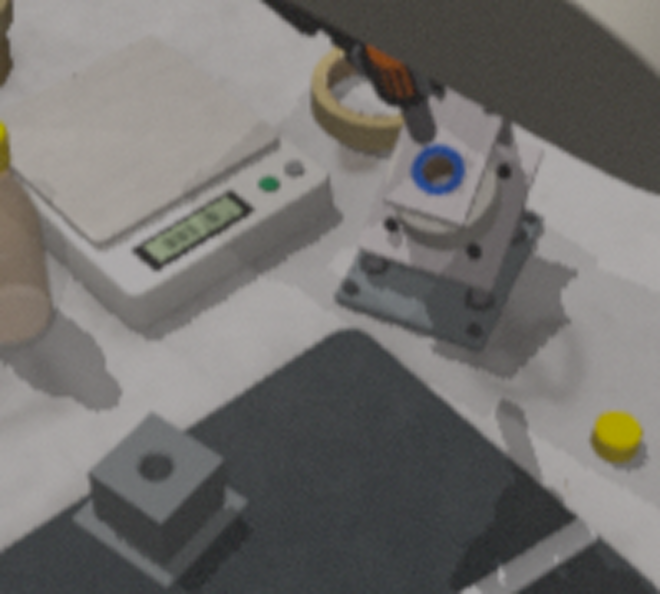

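View pics/side2z.png

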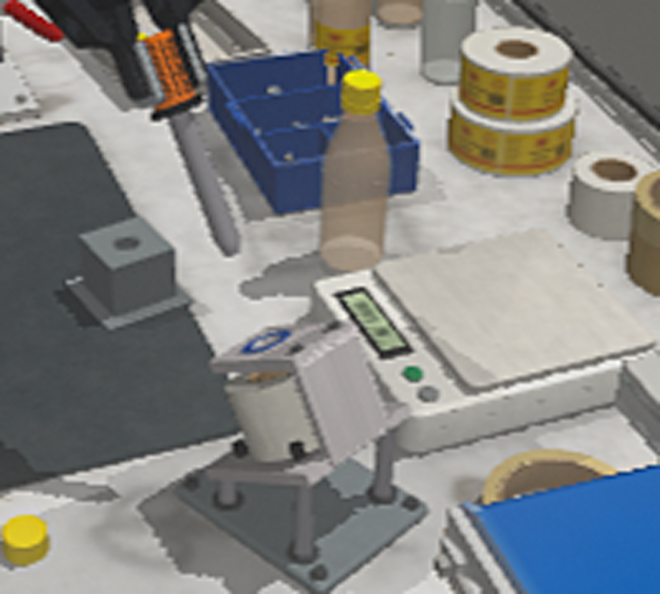

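View pics/wrist2.png

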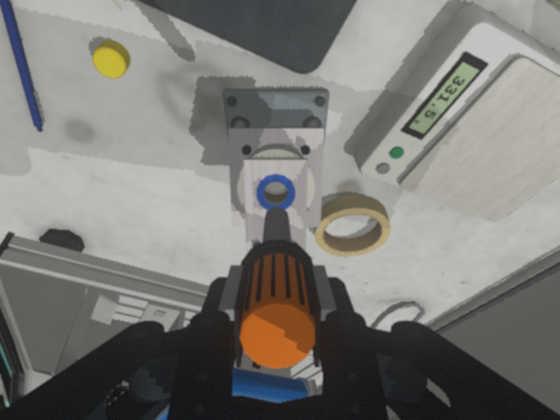

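The scene view shows the nose at about (328,171), above and beside the ring. In the side view the nose is at about (269,205), and the wrist view shows the shaft lined up with the ring at column 276. I'll compare these with the expected projections.

```bash
python3 - <<'E'
from h import *
G=H+(.16+.017)*N
def pr(z,X):
    c=z['R']@X+z['t'];return (z['mtx']@c/c[2])[:2]
for f in('scene2','side2','wrist2'):
    z=load(f);print(f,[ (d,pr(z,G-d*N).round(1).tolist()) for d in(-.021,.022,.027,.060,.09,.109,.119)],'ring',pr(z,H).round(1))
    im=cv2.cvtColor(z['p'],cv2.COLOR_RGB2BGR);im=cv2.resize(im,None,fx=4,fy=4,interpolation=cv2.INTER_CUBIC)
    for d in(.027,.06,.09,.119):
        for r,c in((0,(0,0,255)),(1,(0,255,0)),(-1,(0,255,0))):
            for ax in (X,Y):
                w=ax*r*.008*(1 if d<.11 else .56);q=(pr(z,G-d*N+w)+.5)*4;cv2.circle(im,tuple(int(a) for a in q),2,c,-1)
    q=(pr(z,G-.09*N)*4).astype(int);cv2.imwrite(f'pics/{f}o.png',im[max(0,q[1]-230):q[1]+230,max(0,q[0]-230):q[0]+230])
E
python3 -c "
import cv2,numpy as np
a=[cv2.resize(cv2.imread(f'pics/{f}o.png'),(400,400)) for f in('scene2','side2')]
cv2.imwrite('pics/o2.png',np.hstack(a))"
```

```text
scene2 [(-0.021, [319.1, 141.6]), (0.022, [322.6, 151.7]), (0.027, [322.9, 152.8]), (0.06, [325.3, 159.7]), (0.09, [327.3, 165.6]), (0.109, [328.4, 169.1]), (0.119, [329.0, 170.9])] ring [332.3 180.4]
side2 [(-0.021, [244.8, 140.1]), (0.022, [253.0, 160.9]), (0.027, [253.9, 163.3]), (0.06, [260.0, 178.9]), (0.09, [265.5, 193.0]), (0.109, [268.9, 201.8]), (0.119, [270.7, 206.4])] ring [280.9 232.6]
wrist2 [(-0.021, [272.1, 338.3]), (0.022, [273.4, 277.6]), (0.027, [273.5, 272.5]), (0.06, [274.1, 244.9]), (0.09, [274.4, 226.5]), (0.109, [274.6, 217.0]), (0.119, [274.7, 212.6])] ring [275.1 192.3]
```

View pics/o2.png

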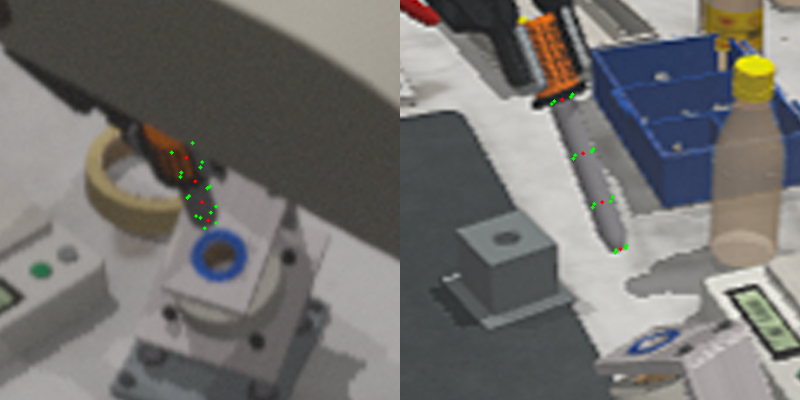

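View pics/wrist2o.png

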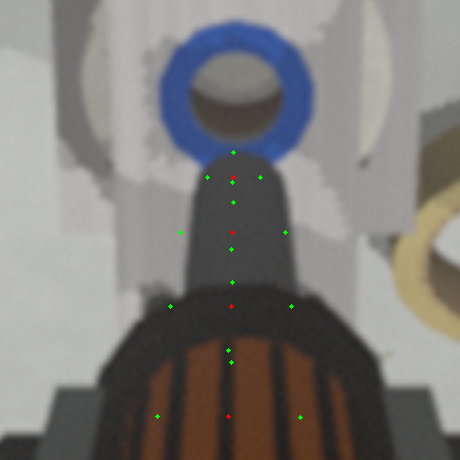

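```bash
cat >> h.py <<'E'
H2=H-.0006*Y
def loc(v): return np.round([v@X,v@Y,v@N],2)
E
python3 - <<'E'
from h import *
line_to(H2+.115*N,v=.1);dwell(.2);f0=state()['wrist_force']
for a in(.100,.090,.075,.060,.045):
    hit=line_to(H2+a*N,v=.05,until_force=12);s=state();print(a,hit,loc(s['wrist_force']-f0),loc(s['tcp_pos']-H2-a*N)*1, s['opening'],s['time_s'])
    if hit:break
snap('scene','scene3');snap('wrist','wrist3');snap('side','side3')
E
python3 - <<'E'
import cv2,numpy as np
a=[cv2.resize(cv2.imread(f'pics/{f}.png')[130:290,220:380],(400,400),interpolation=cv2.INTER_CUBIC) for f in('scene3','side3')]
cv2.imwrite('pics/o3.png',np.hstack(a))
E
```

```text
0.1 False [ 0.92 -0.36 -1.06] [-0. -0. -0.] 0.02457153133898334 10.675
0.09 False [ 0.42 -0.74 -2.01] [-0. -0. -0.] 0.024817713545396535 11.025
0.075 False [ 1.26 -0.53  0.32] [-0. -0. -0.] 0.024473183206026504 11.475
0.06 False [ 0.69  0.31 -0.74] [-0. -0. -0.] 0.024687750911423827 11.925
0.045 False [ 0.85 -0.22 -1.68] [-0. -0. -0.] 0.024679939950904194 12.375
```

View pics/o3.png

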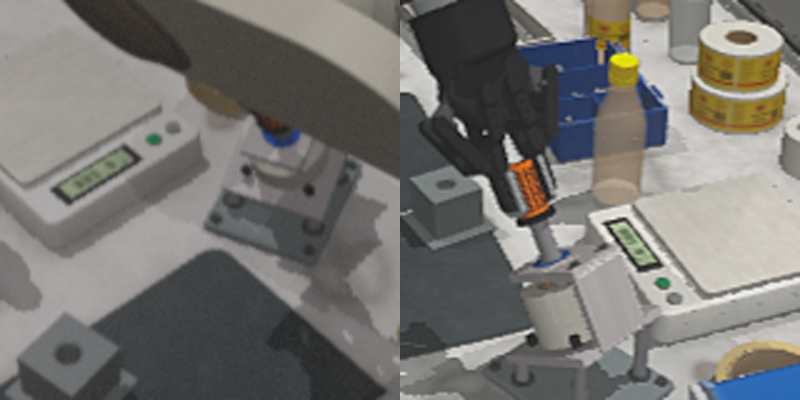

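View pics/wrist3.png

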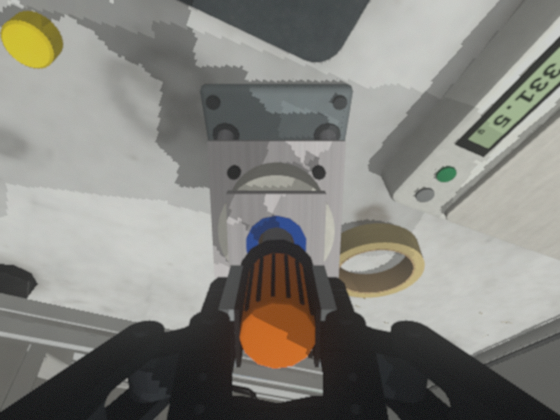

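The side view shows the shaft through the ring at (281,232), with no side force building up. I'll continue until the collar seats.

```bash
python3 - <<'E'
from h import *
f0=state()['wrist_force']
for a,v,F in((.035,.04,10),(.025,.04,10),(.016,.04,10),(.005,.015,12)):
    hit=line_to(H2+a*N,v=v,until_force=F);s=state();print(a,hit,loc(s['wrist_force']-f0),((s['tcp_pos']-H2)@N).round(4),s['opening'],s['time_s'])
    if hit:break
snap('side','side4')
E
python3 - <<'E'
import cv2
cv2.imwrite('pics/side4z.png',cv2.resize(cv2.imread('pics/side4.png')[160:300,220:380],None,fx=4,fy=4,interpolation=cv2.INTER_CUBIC))
E
```

```text
0.035 False [-0.29 -0.25  0.02] 0.0346 0.025150017097457927 12.925
0.025 False [ 1.07  0.63 -1.43] 0.0247 0.024981232471709088 13.325
0.016 False [ 1.   -1.24 -1.53] 0.0157 0.02484524854905714 13.7
0.005 True [ 1.38 -1.58  7.62] 0.0095 0.024758543767179345 14.2083
```

View pics/side4z.png

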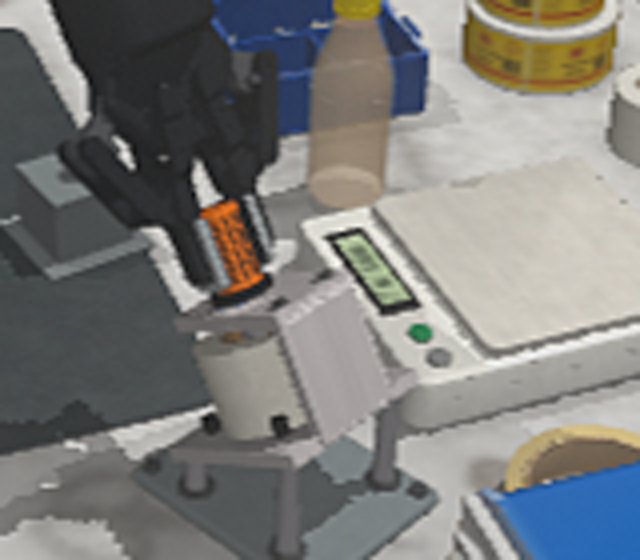

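Contact came at 9.5 mm, where 10 mm was expected for a seated collar, and the collar lies on the arm. Now I'll release and retreat along the axis.

Run:
```python
from h import *
command_gripper(.05);command_gripper(.085);dwell(.2);s=state();print(s['opening'],loc(s['wrist_force']))
line_to(H2+.15*N,v=.1);dwell(.3);snap('wrist','w5');snap('scene','s5');snap('side','d5');print(state()['time_s'])
z=load('w5');P=cloud(z);hsv=cv2.cvtColor(z['p'],cv2.COLOR_RGB2HSV);k=(cv2.inRange(hsv,(3,130,60),(20,255,255))>0);k[:120]=0;k[260:]=0;k[:,:230]=0;k[:,325:]=0
h=(P-H)@N;t=k&(z['d']>0)&(h>.04);v,u=np.where(t);print('knob top height above arm (expect .048)',np.median(h[t]).round(4),t.sum(), 'centre offs',((P[t]-H)@X).mean().round(4),((P[t]-H)@Y).mean().round(4))
q=P[t];G=np.c_[q[:,:2]-q[:,:2].mean(0),np.ones(len(q))];w=np.linalg.lstsq(G,q[:,2],rcond=None)[0];print('top tilt',np.degrees(np.arctan(np.hypot(*w[:2]))),np.degrees(np.arctan2(w[1],w[0])))
a=[cv2.resize(cv2.imread(f'pics/{f}.png')[y:y+150,240:390],(400,400),interpolation=cv2.INTER_CUBIC) for f,y in(('s5',110),('d5',165))]
cv2.imwrite('pics/o5.png',np.hstack(a))
```

```text
0.08492578369547155 [-0.51  0.58  0.43]
17.275
knob top height above arm (expect .048) 0.0464 1007 centre offs -0.001 0.0007
top tilt 32.149316961254684 -61.511452359528754
```

View pics/o5.png

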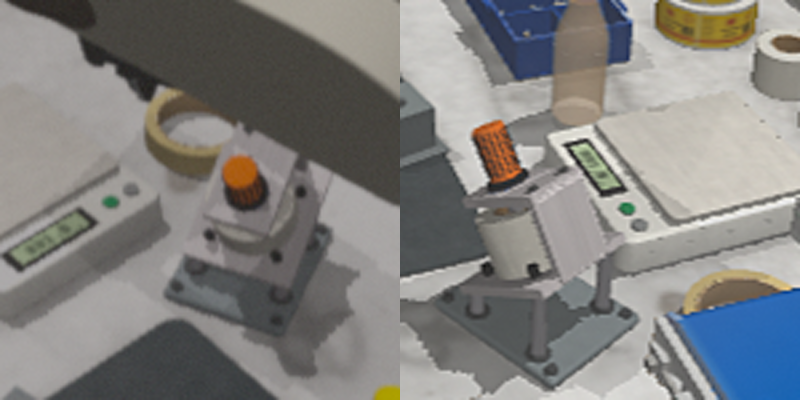

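View pics/w5.png

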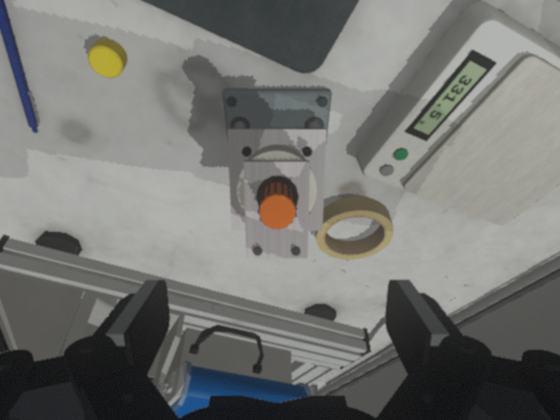

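The scene and side views show the collar flat on the arm with the roll in place. In w5 the knob's top is at (278,211). I'll check seating by comparing the knob's top with the arm's surface in the same picture.

Run:
```python
from h import *
z=load('w5');P=cloud(z);h=(P-H)@N;x=(P-H)@X;y=(P-H)@Y
def fit(m):
    q=np.c_[x[m],y[m]];G=np.c_[q,np.ones(len(q))];w=np.ones(len(q),bool);hh=h[m]
    for i in range(6):
        s=np.linalg.lstsq(G[w],hh[w],rcond=None)[0];r=hh-G@s;w=abs(r)<.002
    return s,w.sum(),r[w].std()
arm=(z['d']>0)&(abs(h)<.006)&(abs(y)<.024)&(x>-.026)&(x<.04)&(np.hypot(x,y)>.02)
hsv=cv2.cvtColor(z['p'],cv2.COLOR_RGB2HSV);t=(z['d']>0)&(h>.044)&(h<.053)&(np.hypot(x,y)<.012)
a,b=fit(arm),fit(t);print('arm',a[0].round(4),a[1:],'top',b[0].round(4),b[1:],'height',b[0][2]-a[0][2],'rel tilt deg',np.degrees(b[0][:2]-a[0][:2]))
w0=load('w1')
for n in('scene','side'):
    A=load(n+'0')['p'].astype(int);B=load({'scene':'s5','side':'d5'}[n])['p'].astype(int)
    ya=[np.argwhere((I[...,0]>170)&(I[...,1]>150)&(I[...,2]<60)).mean(0).round(1) for I in(A,B)];print(n,'yellow centroid before/after',ya)
```

```text
arm [ 0.0024 -0.0006 -0.0005] (np.int64(2428), np.float64(0.0006686362798777769)) top [0.0141 0.0132 0.0465] (np.int64(915), np.float64(0.0006363202330804834)) height 0.046958122777912864 rel tilt deg [0.66865322 0.78802767]
scene yellow centroid before/after [array([nan, nan]), array([214.8, 291.2])]
side yellow centroid before/after [array([169.6, 265.5]), array([167.2, 268.3])]<stdin>:14: RuntimeWarning: Mean of empty slice.
  ret = um.true_divide(
```

Run:
```python
from h import *
s=state();print(s['time_s'],loc(s['wrist_force']));print(finish_job())
```

```text
17.275 [-0.28  0.13  0.47]
the job is handed in; nothing more can be done
None
```

I took the spindle out of the parking block, threaded it through the upper arm, the roll and the lower plate, seated the collar, let go and backed off along the axis. I handed the job in at 17.3 s.

**Seating:**
- No force built up until contact. It came at 9.5 mm on the tool's travel, where I expected 10 mm for a seated collar.
- In the last wrist picture the knob's top stands 47.0 mm above the arm. The nominal figure is 48 mm, and the 1 mm difference is within calibration.
- The spindle is tilted by 1° or less relative to the arm, and the pictures show the collar flat on it.

**Clearance:** the gripper was open and about 0.1 m back, with a wrist force of about 0.5 N.

**Bystanders:**
- The tape and stray cap appear at the same pixels in the before and after wrist views. The bottle looks unmoved in the side view.
- My automatic before/after check on yellow areas gave no usable answer. The mask was empty in the first scene picture, and the side value shifted by about 3 px. I think the arm blocking different objects caused this, but I did not confirm it.

**Disagreement between cameras:** the scene camera placed the knob about 4 mm from where the wrist camera did. I used the wrist values, which agreed with the block's outline, and both the grasp and the insertion went as expected.

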